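# Take the tested headlamp battery out of the clamp fixture

### The arm

A 7-joint arm with a two-finger parallel gripper is mounted at the origin on the work surface. World frame = base frame: x ahead of the robot, y to its left, z up, the work surface at z = 0. Lengths are in mm, angles in rad, forces in N, time in s.
With the tool pointing down it reaches from about 400 to 875 mm from the base axis. Payload 4.4 kg.
Tool frame: the origin (TCP) lies between the finger pads; the fingertips stand 14 mm ahead of it and the grasp point (between the pads) lies 5 mm behind it; z points along the fingers, y is the line along which they close (so a half turn about z gives the same grasp; the last joint's range is limited). The gripper opens to 85 mm and grips with 20 to 120 N. Pads are 22 mm wide; open, the fingers measure 114 mm over their backs; the gripper's body (76 mm by 85 mm) begins 54 mm behind the grasp point. The pads swing forward as they close: fully open they stand 13 mm farther back than shut.
Start: joints at [-1.217, 0.628, 0.038, 1.517, -0.027, 0.996, -0.02], TCP at [264.905, 593.585, 245.313] pointing down, gripper open.
Joint ranges: [-3.06, 3.06], [-0.37, 2.12], [-1.25, 1.32], [0.18, 2.47], [-1.1, 4.24], [0.23, 1.98], [-2.94, 2.94]. Speed limits (rad/s): [2.57, 2.57, 3.14, 3.14, 3.14, 3.14, 3.14].

### API

Orientations are given as [roll, pitch, yaw] about the fixed x, y, z axes, in that order (R = Rz(yaw) Ry(pitch) Rx(roll)).
In Python, from cell import ctrl, eyes, nets gives the robot as it stands.
- The arm moves only by the shell command python3 -m pendant 'ROWS' [FORCE]. ROWS is JSON, a list of rows, each a list of 3 entries, a list of its own where there are three numbers: the shift along the tool's x, y, z in mm, then the turn, a rotation vector about the tool's x, y, z in degrees, then the closure, from -1 (fully open) to 1 (shut), so that 0 is half open. In form: [[[dx, dy, dz], [ax, ay, az], grip], ...]. A call has 1 to 10 rows; each row shifts and turns the commanded pose from where the row before left it, along the tool's axes as they then stand; what a row does not reach is not made up. A row lasts 1/12 s, in which the tool goes at most 41.7 mm and 7.16 degrees, less where a joint would pass 70% of its speed; a pose out of reach is approached as far as the arm can. A call is refused whole if a number of a shift passes 41.7 or a number of a turn 7.16, either way. A call with a gripper value outside its range is refused whole. The fingers move at their own pace and stop on an object; FORCE is the grip in N (left out, the last holds). Time passes only in rows, so rows that do not move let the fingers close. It gives the time, the measured TCP pose, the force, the opening and the grip force at its end, in the units of the state.
- ctrl.observe(): the state, without advancing time (a new reading comes with each control period).
- eyes.get_image(name): name is "scene" or "top" or "wrist"; returns a dict with "color" (480x640x3 uint8, red, green, blue), "intrinsics" (3x3 intrinsics, pixels), "eye" and "orientation" of the camera in the world. Camera axes: x right, y down, z forward; pixel columns grow to the right and rows downward; lengths in mm; the calibration is good to about 2 mm. A picture is of the moment at which its call begins. There is no depth.
- ctrl.close_job(): hands the job in; it is judged then, once.
Trained networks look in a picture, given as the dict that the camera call returned (one of the last four; its "shot" number tells which), for a name from the list of things; names that differ only in an ending like _2 or _b are one class to them, and where a whole thing is asked for, a point or a joint stands for the part that bears it (a point fixed in the world has none). Each returns a list of dicts, best first, with "score" (0 to 1); they miss things now and then, are a little off and sometimes report something else, mostly with a low value. They report only what shows in the picture. A call takes as long as a camera call. They do not tell look-alikes from the thing itself.
- nets.boxes_of(picture, thing): "at" ([x, y, z] in mm, in world coordinates, good to about 4 mm: the middle of the surface that is visible of it).
- nets.masks_of(picture, thing): "pixels" (480x640 bool, what is visible of it).
- nets.landmark_of(picture, thing): "at" ([x, y, z] in mm, in world coordinates, good to about 4 mm: a listed point, or the origin of a listed thing).
The state is a dict: "time_s": time; "qpos": joint angles; "dq": joint speeds; "tau": joint torques, N m; "eef_pos": TCP position; "tcp_rot": TCP orientation; "contact_force": force on the tool from outside, world axes, zero at the start; "torque": the same for the moment, N m; "gripper_width": finger opening in mm; "gripper_force": force on a finger pad.
Only numpy, scipy, OpenCV 4.12 (cv2) and the standard library are available. Lean on these libraries where they do the work, as an engineer would, in place of code of your own. Each camera call takes 0.05 s, during which the arm holds its last target. There are 200 camera calls.

### The job

The headlamp battery pack in the test fixture has passed. Flip the fixture's red-handled toggle clamp fully open and leave it open, then take the pack out: one end is tucked under a lip, so raise the free end just a little, draw the pack clear of the lip and lift it out nearly level, without prying or straining it. Lay it gently, not dropped, flat and label up in the green-lined tray, and leave everything else on the table as it is.

Things in the scene. Friction and masses are not known exactly. Their poses are not given: they have to be found in the camera images.
- fixture: Test fixture screwed down: aluminium board 215 x 116 x 10 mm, steel toggle clamp on its rear (-x) half, pack nest on its front (+x) half. Origin on the table under the middle; +x runs from clamp to pack, y across, z up. Clamp riser and bracket: 46 mm wide, x -123 to -29 mm, up to z 62. Grey electronics box beside them: x -99 to -47, y 26 to 56, up to z 40 mm.
- nest (a point): Point on the fixture (axes as the fixture's): centre of the nest floor, 22 mm above the table, where the pack's origin sits. Pack on two rails, open at both sides from 22 mm behind this point to the front, so fingers may reach 12 mm below the pack's underside. A front stop 34 mm wide, 57.5 to 63.5 mm ahead, rises 6 mm above the rails, so the pack cannot slide straight out.
- handle_grip (a point): Middle of the red handle grip, a bar 78 x 20 (fixture y) x 15 mm ending 40 mm further out; its +x points along the handle to the clamp. Clamped: handle level (slope -2), pointing to fixture -x, this point at x -136, z 70 mm. Raise it to open. Path (fixture x, z mm; handle slope deg; clamp_arm rad): -134 97 15 .03; -134 110 23 .15; -135 125 36 .5; -131 134 51 .9; -123 137 60 1.1; -114 139 67 1.25.
- handle_open (a point): Point fixed on the fixture where handle_grip lies when the clamp is fully open. The handle is stiff for its first 8 degrees or so (7 N upward at the grip, up to 20 N if pinched so tightly that it turns hard in the fingers), until the linkage passes its dead centre and springs up a little. The rest takes 3 N, or up to 16 N pinched tight; friction holds it wherever it is left.
- clamp_arm (a joint): Angle of the clamp's holding arm, rad, driven by the handle through the toggle linkage: about 0.04 clamped, its sprung rubber foot pressing on the pack with some 20 N at fixture x 23 mm; 1.25 fully open against its stop, the 82 mm arm then leaning up and back over fixture x -76 to -15 mm, to 130 mm above the table, clear of the pack.
- pack: Headlamp battery pack held in the fixture: black block 110 (x) x 60 (y) x 26 mm with a yellow label on top and a grey end cap at its +x end, 0.2 to 0.4 kg. Origin at the centre of its underside, z up through the label. In the nest its +x end is the free end, at the fixture's front; its -x end is tucked under the lip.
- lip: Black end wall with yellow lip on the fixture (same frame). The lip is 76 mm wide, underside 2.5 mm above the pack's top, and overhangs the pack's tucked (-x) end by 16 mm; the wall stands 2 mm behind that end. The pack comes out by raising its free end some 8 to 14 mm (4 to 7 deg), then drawing it 20 mm towards fixture +x, then lifting. Tip it no steeper than 20 deg; push on the lip under 15 N.
- green_tray: Shallow grey tray lined in green, 190 (x) x 140 (y) x 22 mm outside, 5 mm walls and floor, fixed to the table, empty. Origin under its centre, on the table; inner floor at z 5 mm.
- red_tray: The same tray lined in red; holds a spare pack. It may stand on either side of the green one.
- spare_pack: A second battery pack of the same form lying in the red tray; leave it there. Origin at the centre of its underside.
- headlamp: Black headlamp body, 62 x 64 x 36 mm, on the robot's left. Bystander.
- multimeter: Yellow multimeter 150 x 78 x 45 mm, beyond the fixture and trays. Bystander.
- screwdriver: Screwdriver with an orange handle, about 200 mm long, lying beyond the fixture. Bystander.
- can: Drink can, 54 mm across, 134 mm tall, beyond the clamp handle. Bystander.
- flask: Clear drink bottle, 72 mm across, 185 mm tall, at the back. Bystander.
- cup: Red mug, 80 mm across, 85 mm tall, at the back. Bystander.
- jar: Amber jar, 68 mm across, 85 mm tall, left of the fixture. Bystander.
Not all that is in view belongs to the job. Leave any blue, purple or turquoise look-alike of the pack alone.

How it is judged (in metres and radians):
On the way, in this order (a step that is already met when the one before it is completed fails the run):
1. the clamp is flipped fully open with the pack still in its nest (value of joint clamp_arm above 1.1 rad and distance of pack from where it was at the start of the episode below 0.012 m), for 0.2 s.
2. the pack is out from under the lip and lifted clear of the fixture (z of pack in the frame of fixture above 0.045 m and contact force between pack and fixture below 0.1 N), for 0.1 s.
At the end, for the whole second after the job is handed in: The pack lies at rest flat (within 0.06 rad), label up, on the floor of the green-lined tray, wholly inside its walls, and the clamp still stands open (clamp_arm above 1.1 rad) (value of joint clamp_arm above 1.1 rad and z of pack in the frame of green_tray between 0.002 and 0.008 m and x of pack in the frame of green_tray between -0.06 and 0.06 m and y of pack in the frame of green_tray between -0.045 and 0.045 m and angle between pack's own z axis and vertical below 0.06 rad and linear speed of pack below 0.02 m/s); the robot touches nothing.
It fails at once if the pack is strained against the lip (more than 15 N) (contact force between pack and lip above 15 N).
It fails at once if the pack is pried or tipped up by more than 0.35 rad (20 degrees) (angle between pack's own z axis and vertical above 0.35 rad).
It fails at once if the pack is pressed hard into the tray (more than 70 N) (contact force between pack and green_tray above 70 N).
It fails at once if the pack is dropped (faster than 0.45 m/s, as after a fall of about 10 mm, while not held) (linear speed of pack above 0.45 m/s and contact force between the fingers and pack below 0.1 N).
It fails at once if the spare pack or another bystander is moved by more than 30 mm (distance of any of spare_pack, headlamp, multimeter, screwdriver, can, flask, cup, jar from where it was at the start of the episode above 0.03 m).
It also fails if it takes over 51 s, if anything falls off the work surface, if the arm or the gripper's body presses on something with over 40 N, if the wrist force passes 120 N, or if a joint passes its speed limit or range.

## Working session

There is one attempt and no reset: what is moved stays moved. The work goes in short steps, Python scripts to look and compute and a shell command to move; the robot and the scene stay as the last step left them, time stands still between calls to the robot, and variables do not carry over. Pictures are saved under pics/ and viewed, at most 14 in all, crops included, and the job is handed in when it is done.

```bash
ls; mkdir -p pics
cat > h.py <<'E'
import numpy as np, cv2
from cell import ctrl, eyes, nets
from scipy.spatial.transform import Rotation as R
def save(p,n): cv2.imwrite('pics/'+n,p['color'][:,:,::-1])
E
python3 - <<'E'
from h import *
s=ctrl.observe(); print(s)
for c in ['top','scene']:
    p=eyes.get_image(c); save(p,c+'0.png'); print(c,p['eye'],p['orientation'],p['intrinsics'])
    for t in ['fixture','nest','handle_grip','handle_open','pack','green_tray','red_tray','spare_pack','lip','can','jar']:
        for d in nets.landmark_of(p,t)[:3]: print(t,np.round(d['at'],0),round(d['score'],2))
E
```

```text
pics
{'time_s': 0.0, 'qpos': array([-1.21679979,  0.62932581,  0.03846131,  1.51839065, -0.02698256,
        0.99632194, -0.01997424]), 'dq': array([-7.77585305e-04,  8.80943701e-05,  1.84652813e-03, -1.07002974e-03,
       -7.65059718e-04,  9.71021056e-04,  3.26182383e-04]), 'tau': array([ 1.97196692e-03, -5.63390672e+01,  1.22642487e+00, -1.93451858e+01,
        1.08194549e-02,  1.00379463e-02,  8.90179876e-06]), 'eef_pos': array([264.66070629, 593.00360269, 244.39536535]), 'tcp_rot': array([-3.13966609e+00,  5.10126464e-05,  2.72181524e+00]), 'contact_force': array([ 0.3927732 , -0.57005697,  0.14386871]), 'torque': array([-0.02522157,  0.02716688, -0.01015655]), 'gripper_force': 0.0, 'gripper_width': 85.33456065995203}
top [ 437.91728283   31.05045872 1205.60763688] [-3.0447924   0.01287361 -1.55948429] [[476.22323727   0.         315.9720677 ]
 [  0.         476.22323727 244.00502317]
 [  0.           0.           1.        ]]
fixture [506. 145.  -1.] 0.72
fixture [511. 144.  -5.] 0.26
nest [498. 104.  25.] 0.55
nest [622. 453.  -0.] 0.31
handle_grip [548. 272.  69.] 0.6
handle_
[... 353 characters left out ...]
2.   1.] 0.62
jar [622. 455.  -0.] 0.87
jar [ 713. -126.    0.] 0.28
scene [1675.6068844  -275.40202106  882.58126597] [-2.13881211  0.02214634  1.27354117] [[526.46028913   0.         325.34486175]
 [  0.         526.46028913 238.58193494]
 [  0.           0.           1.        ]]
fixture [510. 140.   2.] 0.9
nest [495. 104.  21.] 0.93
handle_grip [550. 271.  68.] 0.74
handle_open [548. 270.  68.] 0.37
pack [337. 460.  -4.] 0.88
pack [497. 105.  22.] 0.69
pack [478. 400.   0.] 0.64
green_tray [ 468. -342.    2.] 0.91
red_tray [ 487. -157.    6.] 0.7
red_tray [506. 138.  -0.] 0.3
spare_pack [ 493. -168.    6.] 0.94
lip [510. 141.  -2.] 0.6
can [704. 339.  -3.] 0.57
jar [622. 456.   1.] 0.58
```

View pics/top0.png

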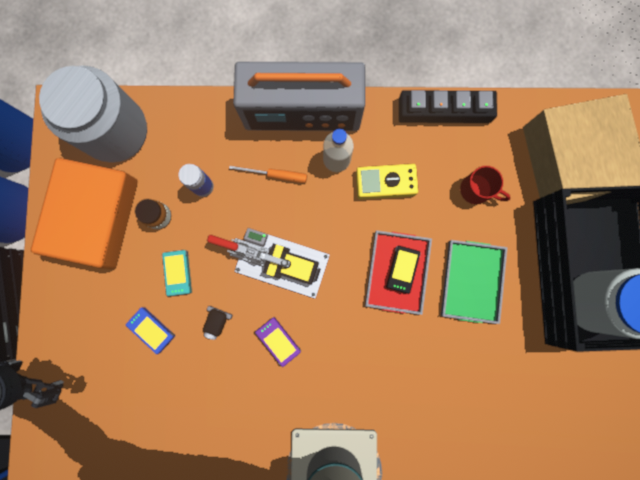

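View pics/scene0.png

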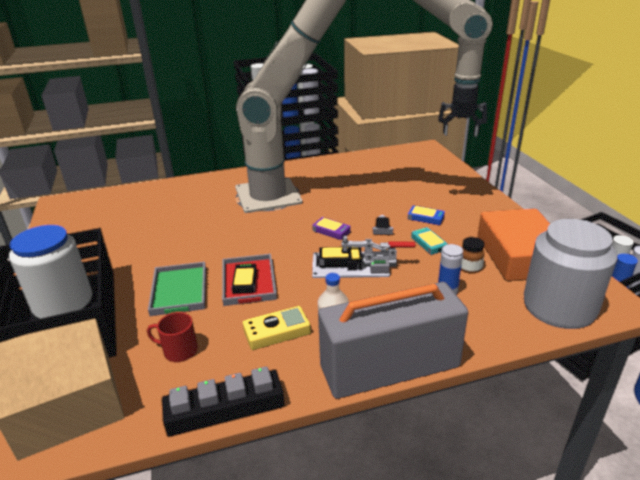

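Candidates for the pack in the top view: a black/yellow one in the fixture at (293,265), another in the red tray at (404,268, the spare), and purple (278,342), blue (150,330) and turquoise (176,272) look-alikes. The one clamped in the fixture fits. I'll check it in a crop and refine the angles.

```bash
cat >> h.py <<'E'
def onplane(p,uv,z):
    K=np.array(p['intrinsics']); M=R.from_euler('xyz',p['orientation']).as_matrix(); e=np.array(p['eye'])
    uv=np.atleast_2d(uv).astype(float)
    d=(M@np.linalg.inv(K)@np.c_[uv,np.ones(len(uv))].T).T
    return e+d*((z-e[2])/d[:,2])[:,None]
def rect(p,mask,z):
    n,l,st,c=cv2.connectedComponentsWithStats(mask.astype(np.uint8)); i=1+np.argmax(st[1:,4])
    v,u=np.where(l==i); w=onplane(p,np.c_[u,v],z)[:,:2].astype(np.float32)
    (c,s,a)=cv2.minAreaRect(w); 
    if s[0]<s[1]: a+=90; s=s[::-1]
    return np.round(c,1),np.round(s,1),round(a%180,1)
E
python3 - <<'E'
from h import *
p=eyes.get_image('top'); c=p['color']; hsv=cv2.cvtColor(c,cv2.COLOR_RGB2HSV)
def win(m,x0,x1,y0,y1):
    o=np.zeros(m.shape,bool); o[y0:y1,x0:x1]=m[y0:y1,x0:x1]; return o
H,S,V=[hsv[...,i].astype(int) for i in range(3)]
print('green',rect(p,win((H>45)&(H<80)&(S>120),430,520,230,335),5))
print('red handle',rect(p,win(((H<5)|(H>174))&(S>170),200,245,228,258),77))
print('board',rect(p,win((S<50)&(V>150),225,335,225,300),10))
print('label',rect(p,win((H>22)&(H<34)&(S>150),280,330,240,300),48))
for n in ['spare_pack','green_tray']:
    m=nets.masks_of(p,n)[0]['pixels']; print(n,rect(p,m,22))
crop=np.hstack([cv2.resize(c[222:302,200:340],(560,320),interpolation=2)]); s=cv2.resize(c[225:305,365:505],(560,320),interpolation=2)
cv2.imwrite('pics/crop1.png',np.vstack([crop,s])[:600,:,::-1])
E
```

```text
green (array([ 464.8, -348.3]), array([177.2, 123.5]), 172.9)
red handle (array([549.1, 271.2]), array([72.5, 16.6]), 72.2)
board (array([510.1, 146.8]), array([243. , 116.5]), 72.3)
label (array([493.3,  93.3]), array([70.2, 46.9]), 72.3)
spare_pack (array([ 491.8, -166.7]), array([111.8,  64.3]), 164.5)
green_tray (array([ 463.3, -342.3]), array([199.7, 148.7]), 173.5)
```

View pics/crop1.png

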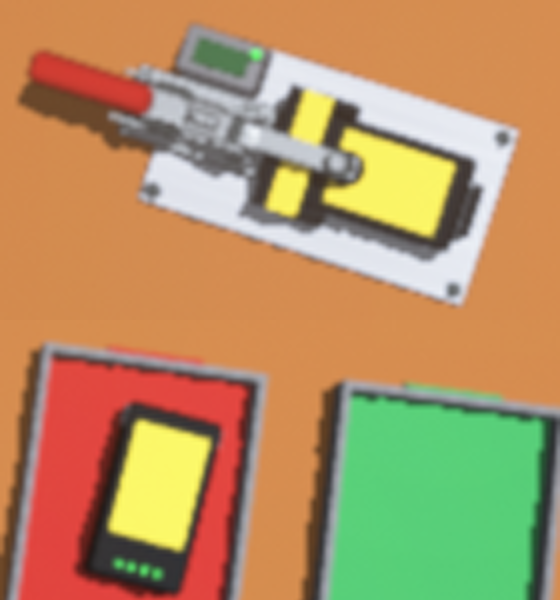

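The crop confirms it: the black pack with the yellow label is under the clamp arm (crop ~(400,185)), the spare is in the red tray, and the green tray is empty. The fixture's -x axis has yaw 72.3° and the tray's long axis 173.3°. Next I move over the handle.

```bash
cat >> h.py <<'E'
F=np.array([507.7,141.7]); FY=np.deg2rad(72.3)   # FY: yaw of fixture -x
def fix2w(x,y,z):
    ex=-np.array([np.cos(FY),np.sin(FY)]); ey=np.array([-ex[1],ex[0]])
    return np.r_[F+ex*x+ey*y,z]
def state():
    s=ctrl.observe(); M=R.from_euler('xyz',s['tcp_rot']).as_matrix(); p=np.array(s['eef_pos'])
    g=p-5*M[:,2]; ex=-np.array([np.cos(FY),np.sin(FY)]); d=g[:2]-F
    print('t',round(s['time_s'],2),'tcp',p.round(1),'rpy',np.rad2deg(s['tcp_rot']).round(1),'grasp fix xyz',np.round([d@ex,-d[0]*ex[1]+d[1]*ex[0],g[2]],1),'F',np.round(s['contact_force'],1),'w',round(s['gripper_width'],1),'gf',round(float(s['gripper_force']),1))
    return p,M
def delta(target,yaw,tcp=False):
    "remaining shift (tool axes) and turn vec (deg) to vertical grasp-point target"
    p,M=state(); T=R.from_euler('xyz',[np.pi,0,np.deg2rad(yaw)]).as_matrix()
    t=np.array(target,float)+(0 if tcp else 5*T[:,2])
    print('shift',(M.T@(t-p)).round(1),'turn',np.rad2deg(R.from_matrix(M.T@T).as_rotvec()).round(1))
E
python3 -m pendant '[[[-39,-17,0],[0,0,7],-1],[[-39,-17,0],[0,0,0],-1],[[-39,-17,0],[0,0,0],-1],[[-39,-17,0],[0,0,0],-1],[[-39,-17,0],[0,0,0],-1],[[-39,-17,0],[0,0,0],-1],[[-39,-17,0],[0,0,0],-1],[[-39,-17,0],[0,0,0],-1],[[-39,-17,0],[0,0,0],-1]]' 20
python3 -m pendant '[[[0,0,8],[0,0,7],-1],[[0,0,8],[0,0,7],-1],[[0,0,8],[0,0,7],-1],[[0,0,8],[0,0,7],-1],[[0,0,8],[0,0,7],-1],[[0,0,8],[0,0,7],-1],[[0,0,8],[0,0,7],-1],[[0,0,8],[0,0,7],-1],[[0,0,8],[0,0,7],-1],[[0,0,8],[0,0,7],-1]]'
python3 -c "
from h import *
delta(fix2w(-144,0,70),72.3)
print(fix2w(-144,0,70))"
```

```text
time_s: 2.1
eef_pos: [487.0, 289.3, 245.6]
tcp_rot: [3.141, 0.0, 2.6]
contact_force: [0.6, 0.2, -0.2]
gripper_width: 85.0
gripper_force: 0.0
time_s: 2.93
eef_pos: [486.2, 291.3, 165.1]
tcp_rot: [3.141, -0.0, 1.372]
contact_force: [0.4, -0.1, -0.0]
gripper_width: 85.1
gripper_force: 0.0
t 2.93 tcp [486.2 291.3 165.1] rpy [180.   -0.   78.6] grasp fix xyz [-135.9  -66.   170.1] F [ 0.4 -0.1 -0. ] w 85.1 gf 0.0
shift [  0.7  66.5 100.1] turn [ 0.  -0.   6.3]
[551.48076077 278.8832533   70.        ]
```

```bash
python3 -m pendant '[[[0,0,0],[0,0,6.3],-1],[[4,33,10],[0,0,0],-1],[[4,33,20],[0,0,0],-1],[[0,0,0],[0,0,0],-1],[[0,0,0],[0,0,0],-1]]'
python3 - <<'E'
from h import *
delta(fix2w(-144,0,70),72.3)
p=eyes.get_image('wrist'); save(p,'w1.png')
for t in ['handle_grip','handle_open','fixture','nest','pack']:
    for d in nets.landmark_of(p,t)[:2]: print(t,np.round(d['at'],0),round(d['score'],2))
hsv=cv2.cvtColor(p['color'],cv2.COLOR_RGB2HSV);H,S,V=[hsv[...,i].astype(int) for i in range(3)]
print(rect(p,((H<5)|(H>174))&(S>170),77))
E
```

```text
time_s: 3.35
eef_pos: [552.4, 277.6, 133.9]
tcp_rot: [-3.141, 0.002, 1.266]
contact_force: [-0.0, -0.4, -1.4]
gripper_width: 85.6
gripper_force: 0.0
t 3.35 tcp [552.4 277.6 133.9] rpy [-1.80e+02  1.00e-01  7.25e+01] grasp fix xyz [-143.     1.3  138.9] F [-0.  -0.4 -1.4] w 85.6 gf 0.0
shift [ 1.1 -1.3 68.9] turn [-0.   0.1  0.2]
handle_grip [553. 273.  70.] 0.94
handle_grip [355. 296.   2.] 0.67
handle_open [543. 260. 137.] 0.92
fixture [508. 140.   1.] 0.79
pack [481. 399.   2.] 0.91
pack [310. 137.  -4.] 0.77
(array([551.4, 276.4]), array([76.5, 19. ]), 72.4)
```

View pics/w1.png

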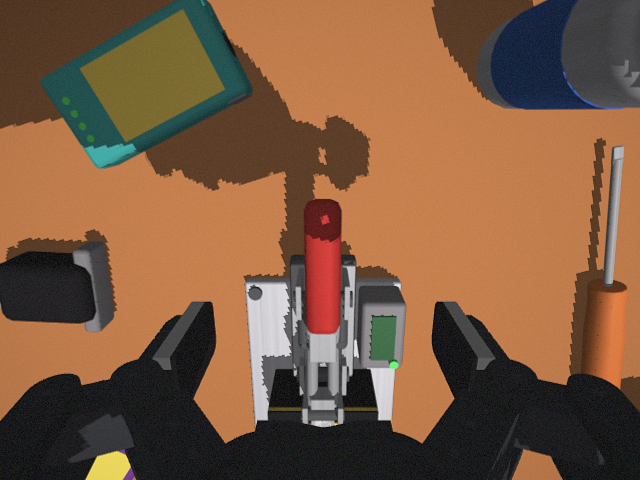

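The wrist view shows the red handle centred between the open fingers (~(322,270)), with the toggle links beside its inner end (row 255 and below). I descend slightly further out along the handle and close gently.

```bash
python3 -m pendant '[[[2,-1,25],[0,0,0],-1],[[2,0,25],[0,0,0],-1],[[0,0,19],[0,0,0],-1],[[0,0,0],[0,0,0],0.2],[[0,0,0],[0,0,0],0.7],[[0,0,0],[0,0,0],0.8],[[0,0,0],[0,0,0],0.8],[[0,0,0],[0,0,0],0.8]]' 20
python3 -c "
from h import *
delta(fix2w(-144,0,70),72.3)"
```

```text
time_s: 4.32
eef_pos: [552.6, 283.5, 67.8]
tcp_rot: [3.14, -0.002, 1.268]
contact_force: [-0.2, -0.4, -0.5]
gripper_width: 25.4
gripper_force: 0.0
t 4.32 tcp [552.6 283.5  67.8] rpy [ 1.799e+02 -1.000e-01  7.260e+01] grasp fix xyz [-148.8   -0.4   72.8] F [-0.2 -0.4 -0.5] w 25.4 gf 0.0
shift [-4.8  0.4  2.8] turn [ 0.1 -0.1  0.3]
```

```bash
python3 -m pendant '[[[0,0,0],[0,0,0],1],[[0,0,0],[0,0,0],1],[[0,0,0],[0,0,0],1],[[0,0,-4],[0,0,0],1],[[0,0,-6],[0,0,0],1],[[0,0,-6],[0,0,0],1],[[-1,0,-7],[0,0,0],1],[[-1,0,-7],[0,0,0],1]]' 20
python3 -c "
from h import *
state()"
```

```text
time_s: 4.98
eef_pos: [552.9, 280.2, 96.7]
tcp_rot: [3.138, -0.0, 1.267]
contact_force: [5.1, -1.7, 0.4]
gripper_width: 19.5
gripper_force: 26.7
t 4.98 tcp [552.9 280.2  96.7] rpy [179.8  -0.   72.6] grasp fix xyz [-145.7    0.9  101.7] F [ 5.1 -1.7  0.4] w 19.5 gf 26.7
```

```bash
python3 -m pendant '[[[-0.3,0,-7],[0,0,0],1],[[-0.2,0,-7],[0,0,0],1],[[0,0,-6],[0,0,0],1],[[0,0,-6],[0,0,0],1],[[-0.5,0,-5],[0,0,0],1],[[-3,0,-6],[0,0,0],1],[[-3,0,-4],[0,0,0],1],[[-5,0,-2],[0,0,0],1],[[-5,0,-2],[0,0,0],1]]'
python3 -c "
from h import *
state()"
python3 -m pendant '[[[-5,0,-1.5],[0,0,0],1],[[-5,0,-1],[0,0,0],1],[[-2,0,0],[0,0,0],1],[[0,0,0],[0,0,0],1]]'
python3 - <<'E'
from h import *
state()
p=eyes.get_image('scene'); c=p['color'][190:300,280:460]; cv2.imwrite('pics/s2.png',cv2.resize(c,(720,440),interpolation=2)[:,:,::-1])
E
```

```text
time_s: 5.73
eef_pos: [549.7, 270.3, 142.1]
tcp_rot: [3.135, -0.01, 1.269]
contact_force: [10.0, 10.4, -3.9]
gripper_width: 19.6
gripper_force: 24.0
t 5.73 tcp [549.7 270.3 142.1] rpy [179.6  -0.6  72.7] grasp fix xyz [-135.3    0.8  147.1] F [10.  10.4 -3.9] w 19.6 gf 24.0
time_s: 6.07
eef_pos: [545.7, 257.5, 146.3]
tcp_rot: [3.136, -0.009, 1.269]
contact_force: [5.2, 4.4, 6.4]
gripper_width: 19.3
gripper_force: 24.3
t 6.07 tcp [545.7 257.5 146.3] rpy [179.7  -0.5  72.7] grasp fix xyz [-121.8    1.   151.3] F [5.2 4.4 6.4] w 19.3 gf 24.3
```

View pics/s2.png

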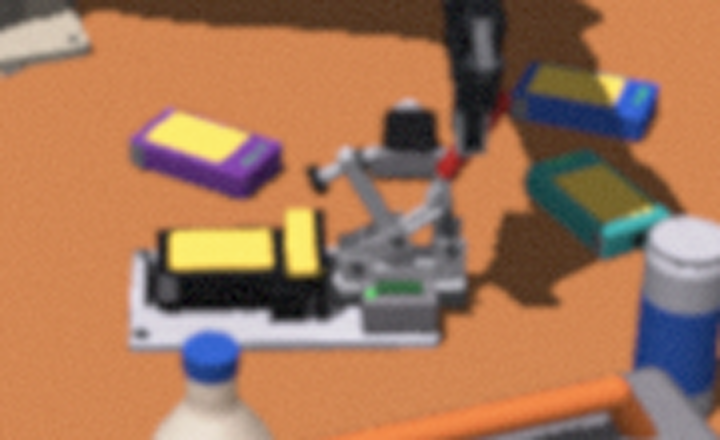

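The crop shows the arm tilted back (~(345,165)) and the handle steep in the fingers. The handle is a few mm short of its stop, so I push on until the force rises.

```bash
python3 -m pendant '[[[-3,0,-1],[0,0,0],1],[[-3,0,0],[0,0,0],1],[[0,0,0],[0,0,0],1]]'
python3 -c "
from h import *
state()"
python3 -m pendant '[[[-2,0,0],[0,0,0],1],[[-2,0,0],[0,0,0],1],[[0,0,0],[0,0,0],1]]'
python3 -c "
from h import *
state()"
```

```text
time_s: 6.37
eef_pos: [543.6, 250.7, 147.0]
tcp_rot: [3.136, -0.007, 1.268]
contact_force: [5.1, 4.0, 5.8]
gripper_width: 19.6
gripper_force: 24.3
t 6.37 tcp [543.6 250.7 147. ] rpy [179.7  -0.4  72.7] grasp fix xyz [-114.7    1.   152. ] F [5.1 4.  5.8] w 19.6 gf 24.3
time_s: 6.62
eef_pos: [542.4, 246.8, 147.0]
tcp_rot: [3.136, -0.007, 1.268]
contact_force: [4.5, 3.5, 6.8]
gripper_width: 19.9
gripper_force: 24.5
t 6.62 tcp [542.4 246.8 147. ] rpy [179.7  -0.4  72.7] grasp fix xyz [-110.6    1.   152. ] F [4.5 3.5 6.8] w 19.9 gf 24.5
```

```bash
python3 -m pendant '[[[-3,0,0],[0,0,0],1],[[-3,0,0],[0,0,0],1],[[0,0,0],[0,0,0],1]]'
python3 - <<'E'
from h import *
state()
p=eyes.get_image('scene'); c=p['color'][190:300,280:460]; a=cv2.resize(c,(720,440),interpolation=2)[:,:,::-1]
for t in ['handle_grip','handle_open']:
  for d in nets.landmark_of(p,t)[:2]: print(t,np.round(d['at'],0),round(d['score'],2))
cv2.imwrite('pics/s3.png',a)
E
```

```text
time_s: 6.87
eef_pos: [541.4, 243.8, 147.0]
tcp_rot: [3.135, -0.011, 1.269]
contact_force: [7.6, 8.3, 4.1]
gripper_width: 19.2
gripper_force: 24.0
t 6.87 tcp [541.4 243.8 147. ] rpy [179.6  -0.6  72.7] grasp fix xyz [-107.4    1.   152. ] F [7.6 8.3 4.1] w 19.2 gf 24.0
handle_grip [545. 246. 138.] 0.63
handle_grip [ 489. -156.    1.] 0.24
handle_open [547. 249. 138.] 0.83
handle_open [507. 141.  -2.] 0.7
```

View pics/s3.png

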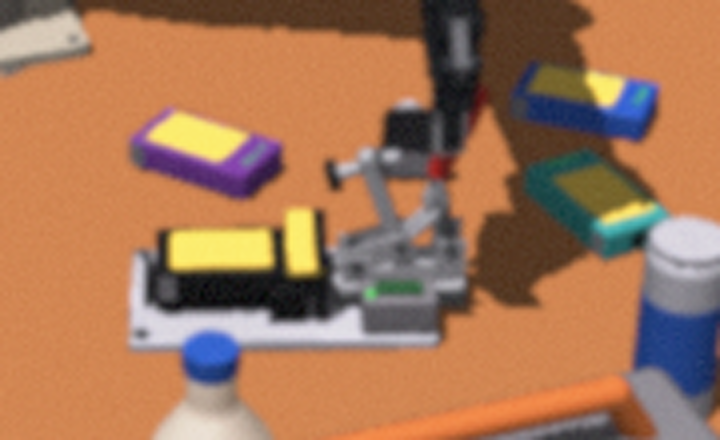

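The arm is now well back (foot at crop ~(335,175)), and the nets put handle_grip on handle_open. I push a touch more, then release and rise.

```bash
python3 -m pendant '[[[-3,0,0],[0,0,0],1],[[0,0,0],[0,0,0],1],[[0,0,0],[0,0,0],0.2],[[0,0,0],[0,0,0],-0.5],[[0,0,0],[0,0,0],-0.5],[[0,0,0],[0,0,0],-1],[[0,0,-15],[0,0,0],-1],[[0,0,-30],[0,0,0],-1],[[0,0,-30],[0,0,0],-1],[[0,0,-10],[0,0,0],-1]]'
python3 - <<'E'
from h import *
delta(fix2w(49,0,100),72.3)
p=eyes.get_image('scene'); 
q=eyes.get_image('top')
for pp in (p,q):
 for t in ['handle_grip','handle_open','nest','pack']:
  for d in nets.landmark_of(pp,t)[:1]: print(t,np.round(d['at'],0),round(d['score'],2))
hsv=cv2.cvtColor(q['color'],cv2.COLOR_RGB2HSV);H,S,V=[hsv[...,i].astype(int) for i in range(3)]
m=(H>22)&(H<34)&(S>150); m[:240]=0;m[300:]=0;m[:,:280]=0;m[:,335:]=0
print('label',rect(q,m,48))
a=cv2.resize(p['color'][190:300,280:460],(720,440),interpolation=2)[:,:,::-1]
cv2.imwrite('pics/s4.png',a)
E
```

```text
time_s: 7.85
eef_pos: [538.3, 235.1, 233.3]
tcp_rot: [3.138, -0.003, 1.267]
contact_force: [0.5, -1.0, 0.4]
gripper_width: 85.4
gripper_force: 0.0
t 7.85 tcp [538.3 235.1 233.3] rpy [179.8  -0.2  72.6] grasp fix xyz [-98.3   0.7 238.3] F [ 0.5 -1.   0.4] w 85.4 gf 0.0
shift [-147.7   -2.   137.9] turn [ 0.2 -0.2  0.3]
handle_grip [544. 245. 138.] 0.74
handle_open [544. 247. 136.] 0.96
nest [496. 105.  21.] 0.93
pack [339. 463.  -6.] 0.9
handle_grip [545. 250. 136.] 0.56
handle_open [543. 251. 140.] 0.72
nest [496. 101.  24.] 0.94
pack [494. 105.  18.] 0.73
label (array([493.3,  93.3]), array([70.2, 46.9]), 72.2)
```

View pics/s4.png

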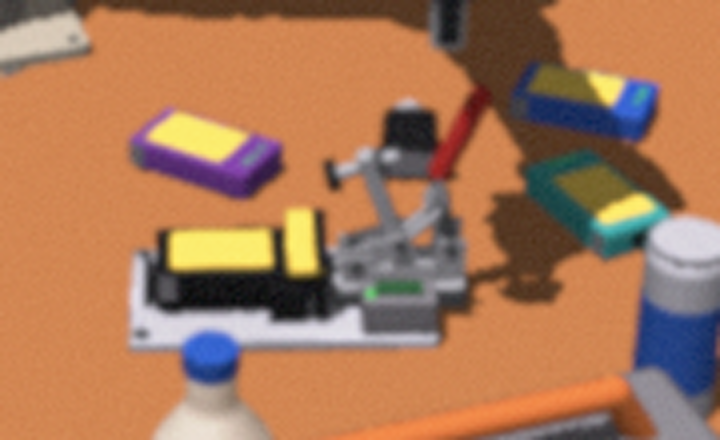

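```bash
python3 -m pendant '[[[-37,0,0],[0.2,-0.2,0.3],-1],[[-37,0,0],[0,0,0],-1],[[-37,-1,10],[0,0,0],-1],[[-37,-1,30],[0,0,0],-1],[[0,0,30],[0,0,0],-1],[[0,0,20],[0,0,0],-1],[[0,0,0],[0,0,0],-1],[[0,0,0],[0,0,0],-1]]'
python3 - <<'E'
from h import *
delta(fix2w(49,0,42),72.3)
p=eyes.get_image('wrist'); save(p,'w2.png')
for t in ['nest','pack','lip']:
  for d in nets.landmark_of(p,t)[:2]: print(t,np.round(d['at'],0),round(d['score'],2))
hsv=cv2.cvtColor(p['color'],cv2.COLOR_RGB2HSV);H,S,V=[hsv[...,i].astype(int) for i in range(3)]
m=(H>22)&(H<34)&(S>130)
print('label',rect(p,m,48))
s=eyes.get_image('scene'); M=R.from_euler('xyz',s['orientation']).as_matrix();K=np.array(s['intrinsics'])
for n,x,z,th in [('1.1',-123,137,60),('1.25',-114,139,67)]:
  for k in (-38,40):
    w=fix2w(x-k*np.cos(np.deg2rad(th)),0,z+k*np.sin(np.deg2rad(th))); c=K@(M.T@(w-s['eye'])); print(n,k,(c[:2]/c[2]).round(1))
h=cv2.cvtColor(s['color'],cv2.COLOR_RGB2HSV); m=(((h[...,0]<6)|(h[...,0]>173))&(h[...,1]>150)); v,u=np.where(m[205:240,380:410]); print('red',u.min()+380,v[u==u.min()]+205,u.max()+380,v[u==u.max()]+205, v.min()+205,v.max()+205)
E
```

```text
time_s: 9.02
eef_pos: [490.8, 98.9, 143.3]
tcp_rot: [-3.136, 0.005, 1.262]
contact_force: [0.3, -0.2, 0.7]
gripper_width: 85.3
gripper_force: 0.0
t 9.02 tcp [490.8  98.9 143.3] rpy [-179.7    0.3   72.3] grasp fix xyz [ 45.9  -3.  148.3] F [ 0.3 -0.2  0.7] w 85.3 gf 0.0
shift [ -2.6   3.6 106.3] turn [-0.3  0.3  0. ]
pack [310. 141.  -3.] 0.9
pack [497. 106.  22.] 0.85
lip [510. 143.  -1.] 0.94
label (array([494.6,  95.5]), array([70.8, 46.4]), 72.5)
1.1 -38 [389.5 234. ]
1.1 40 [405.  212.6]
1.25 -38 [387.7 234. ]
1.25 40 [400.2 211.4]
red 387 [231 232 233] 401 [212 213 214 215] 211 234
```

View pics/w2.png

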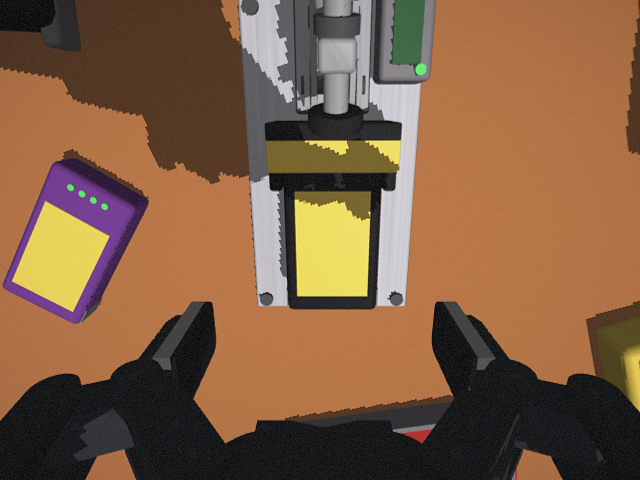

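The handle's ends project onto the fully-open prediction (1.25 rad). The wrist view shows the pack's label at ~(332,245), lip above it, path free. I check the true fingertip height from the tip pixels ((214,302), (433,302)) before descending.

Run:
```python
from h import *
p,M=state(); w=eyes.get_image('wrist'); K=np.array(w['intrinsics']); C=R.from_euler('xyz',w['orientation']).as_matrix()
print('cam in tool',(M.T@(np.array(w['eye'])-p)).round(1)); print((M.T@C).round(2), K[0,0])
for sep in (219,):
  dep=K[0,0]*85.3/sep
  for u in (214,433):
    c=np.array([(u-K[0,2])/K[0,0]*dep,(302-K[1,2])/K[1,1]*dep,dep]); print((M.T@(C@c+w['eye']-p)).round(1))
```

```text
t 9.27 tcp [492.2  99.7 145.1] rpy [-1.799e+02  1.000e-01  7.240e+01] grasp fix xyz [ 44.7  -1.9 150.1] F [ 0.4 -0.1  0.3] w 85.5 gf 0.0
cam in tool [  78.6   -0.  -127.6]
[[-0.   -0.95 -0.31]
 [ 1.   -0.   -0.  ]
 [ 0.   -0.31  0.95]] 376.22396366430905
[  8.  -42.8   3.6]
[ 8.  42.5  3.6]
```

```bash
python3 -m pendant '[[[-4,3,25],[0,0,0],-1],[[0,0,30],[0,0,0],-1],[[0,0,25],[0,0,0],-1],[[0,0,15],[0,0,0],-1],[[0,0,10],[0,0,0],-1],[[0,0,0],[0,0,0],-1],[[0,0,0],[0,0,0],-1]]' 50
python3 - <<'E'
from h import *
delta(fix2w(49,1,38),72.3)
p=eyes.get_image('wrist'); save(p,'w3.png')
E
```

```text
time_s: 9.9
eef_pos: [492.8, 94.2, 39.3]
tcp_rot: [-3.138, 0.003, 1.263]
contact_force: [-0.7, 0.7, 1.0]
gripper_width: 85.5
gripper_force: 0.0
t 9.9 tcp [492.8  94.2  39.3] rpy [-179.8    0.2   72.3] grasp fix xyz [49.7  0.3 44.3] F [-0.7  0.7  1. ] w 85.5 gf 0.0
shift [0.8 0.8 6.3] turn [-0.2  0.2  0. ]
```

View pics/w3.png

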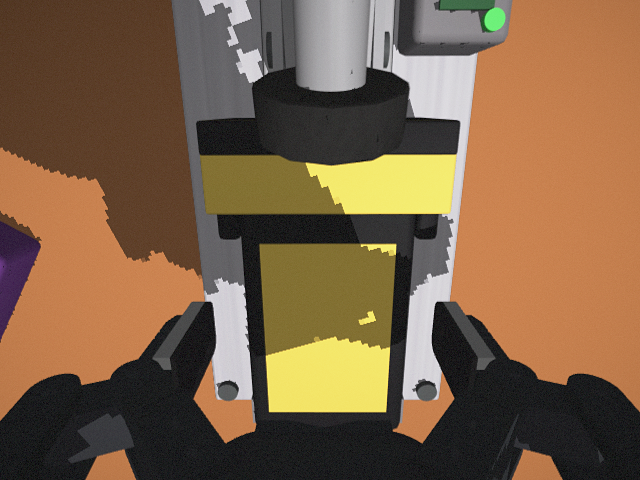

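The fingers straddle the pack: its centre is at u≈328 against a finger midpoint of 324, with even gaps. I go down the last few mm and close.

```bash
python3 -m pendant '[[[0.5,0.8,3],[-0.2,0.2,0],-1],[[0,0,3],[0,0,0],-1],[[0,0,0],[0,0,0],-0.3],[[0,0,0],[0,0,0],0],[[0,0,0],[0,0,0],0.3],[[0,0,0],[0,0,0],0.3],[[0,0,0],[0,0,0],0.3]]' 50
python3 - <<'E'
from h import *
p,M=state(); w=eyes.get_image('wrist'); save(w,'w4.png'); K=np.array(w['intrinsics']); C=R.from_euler('xyz',w['orientation']).as_matrix()
for z in (2,5,8,11,14):
  c=C.T@(M@np.array([8,30,z])+p-w['eye']); c=K@c; print(z,(c[:2]/c[2]).round())
E
```

```text
time_s: 10.53
eef_pos: [493.8, 94.4, 33.5]
tcp_rot: [3.141, -0.001, 1.263]
contact_force: [-0.7, -0.1, 6.7]
gripper_width: 58.8
gripper_force: 54.7
t 10.53 tcp [493.8  94.4  33.5] rpy [180.   -0.   72.3] grasp fix xyz [49.3  1.1 38.5] F [-0.7 -0.1  6.7] w 58.8 gf 54.7
2 [402. 304.]
5 [400. 300.]
8 [399. 297.]
11 [397. 293.]
14 [396. 290.]
```

View pics/w4.png

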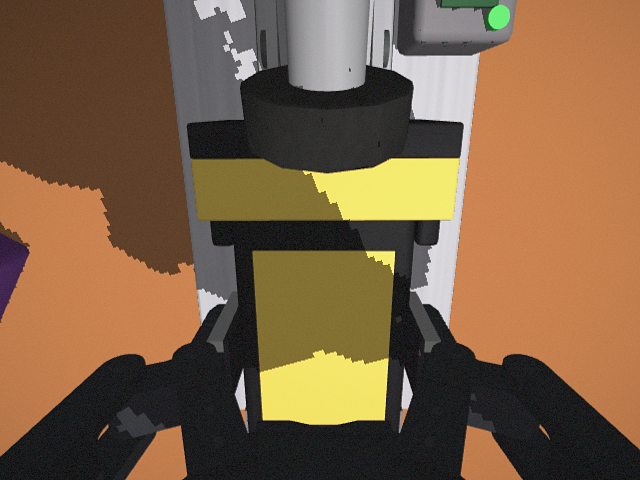

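```bash
python3 -m pendant '[[[-0.2,0,-1.2],[0,-1,0],0.3],[[-0.2,0,-1.2],[0,-1,0],0.3],[[-0.2,0,-1.2],[0,-1,0],0.3],[[0,0,0],[0,0,0],0.3]]'
python3 -c "
from h import *
state()"
python3 -m pendant '[[[-0.2,0,-1.2],[0,-1,0],0.3],[[-0.2,0,-1.2],[0,-1,0],0.3],[[0,0,0],[0,0,0],0.3],[[0,0,0],[0,0,0],0.3]]'
python3 -c "
from h import *
state()"
```

```text
time_s: 10.92
eef_pos: [493.6, 94.9, 36.6]
tcp_rot: [3.141, 0.052, 1.264]
contact_force: [0.5, 0.5, -1.8]
gripper_width: 59.1
gripper_force: 54.1
t 10.92 tcp [493.6  94.9  36.6] rpy [180.    3.   72.4] grasp fix xyz [48.6  0.8 41.6] F [ 0.5  0.5 -1.8] w 59.1 gf 54.1
time_s: 11.25
eef_pos: [493.0, 94.1, 38.8]
tcp_rot: [-3.141, 0.087, 1.264]
contact_force: [0.3, 0.7, -1.3]
gripper_width: 59.3
gripper_force: 54.2
t 11.25 tcp [493.   94.1  38.8] rpy [-180.     5.    72.4] grasp fix xyz [49.4  0.5 43.8] F [ 0.3  0.7 -1.3] w 59.3 gf 54.2
```

```bash
python3 -m pendant '[[[-2,0,0],[0,0,0],0.3],[[-3,0,0],[0,0,0],0.3],[[-3,0,0],[0,0,0],0.3],[[-3,0,0],[0,0,0],0.3],[[-1,0,0],[0,0,0],0.3]]'
python3 -c "
from h import *
state()"
python3 -m pendant '[[[-3,0,0],[0,0,0],0.3],[[-3,0,0],[0,0,0],0.3],[[-3,0,0],[0,0,0],0.3],[[-3,0,0],[0,0,0],0.3],[[0,0,0],[0,0,0],0.3],[[0,0,0],[0,0,0],0.3]]'
python3 - <<'E'
from h import *
state()
p=eyes.get_image('wrist'); save(p,'w5.png')
E
```

```text
time_s: 11.67
eef_pos: [489.1, 81.0, 40.1]
tcp_rot: [-3.141, 0.088, 1.261]
contact_force: [-0.5, 0.2, -2.0]
gripper_width: 59.4
gripper_force: 54.2
t 11.67 tcp [489.1  81.   40.1] rpy [-180.     5.    72.3] grasp fix xyz [63.   0.8 45.1] F [-0.5  0.2 -2. ] w 59.4 gf 54.2
time_s: 12.17
eef_pos: [485.9, 70.7, 41.1]
tcp_rot: [3.142, 0.087, 1.262]
contact_force: [-0.5, 0.4, -2.3]
gripper_width: 59.1
gripper_force: 54.2
t 12.17 tcp [485.9  70.7  41.1] rpy [180.    5.   72.3] grasp fix xyz [73.9  0.8 46.1] F [-0.5  0.4 -2.3] w 59.1 gf 54.2
```

View pics/w5.png

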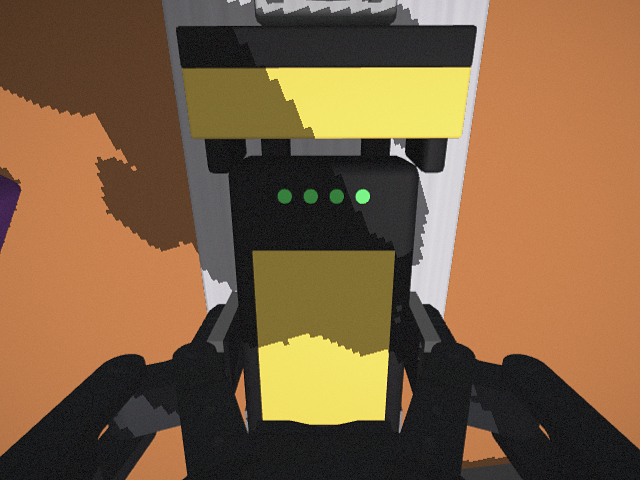

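The four LEDs and the pack's end (row ~155) are clear of the lip (row ~138), and the label has not shifted in the grip. I lift and level it.

```bash
python3 -m pendant '[[[-1,0,-4],[0,0,0],0.3],[[-1,0,-8],[0,0,0],0.3],[[-2,0,-14],[0,0,0],0.3],[[-2,0,-14],[0,1,0],0.3],[[-1,0,-14],[0,1,0],0.3],[[0,0,-14],[0,1,0],0.3],[[0,0,-14],[0,1,0],0.3],[[0,0,-14],[0,1,0],0.3],[[0,0,-6],[0,0,0],0.3],[[0,0,0],[0,0,0],0.3]]'
python3 - <<'E'
from h import *
delta([465,-343,150],-6.7)
E
```

```text
time_s: 13.05
eef_pos: [486.5, 69.7, 145.2]
tcp_rot: [3.139, -0.001, 1.262]
contact_force: [-0.1, -0.1, -3.0]
gripper_width: 59.1
gripper_force: 54.6
t 13.05 tcp [486.5  69.7 145.2] rpy [ 1.798e+02 -1.000e-01  7.230e+01] grasp fix xyz [ 75.    1.7 150.2] F [-0.1 -0.1 -3. ] w 59.1 gf 54.6
shift [-3.998e+02  1.049e+02 -1.000e-01] turn [ 0.1 -0.2 79. ]
```

```bash
python3 -m pendant '[[[-15,4,0],[0,0,0],0.3],[[-30,7,0],[0,0,0],0.3],[[-35,8,0],[0,0,0],0.3],[[-35,8,0],[0,0,0],0.3],[[-35,8,0],[0,0,0],0.3],[[-35,8,0],[0,0,0],0.3],[[-35,8,0],[0,0,0],0.3],[[-35,8,0],[0,0,0],0.3],[[-35,8,0],[0,0,0],0.3],[[-35,9,0],[0,0,0],0.3]]'
python3 -m pendant '[[[-35,9,0],[0,0,0],0.3],[[-30,7,0],[0,0,3],0.3],[[-15,3,0],[0,0,6],0.3],[[0,0,0],[0,0,7],0.3],[[0,0,0],[0,0,7],0.3],[[0,0,0],[0,0,7],0.3],[[0,0,0],[0,0,7],0.3],[[0,0,0],[0,0,7],0.3],[[0,0,0],[0,0,7],0.3],[[0,0,0],[0,0,7],0.3]]'
python3 -m pendant '[[[0,0,0],[0,0,7],0.3],[[0,0,0],[0,0,7],0.3],[[0,0,0],[0,0,6],0.3],[[0,0,0],[0,0,0],0.3],[[0,0,0],[0,0,0],0.3]]'
python3 - <<'E'
from h import *
delta([455,-342,150],-6.7)
p=eyes.get_image('wrist')
for t in ['green_tray','red_tray']:
  for d in nets.landmark_of(p,t)[:1]: print(t,np.round(d['at'],0),round(d['score'],2))
E
```

```text
time_s: 13.88
eef_pos: [458.6, -263.9, 142.6]
tcp_rot: [-3.139, -0.0, 1.263]
contact_force: [0.9, 0.5, -3.3]
gripper_width: 59.5
gripper_force: 54.5
time_s: 14.72
eef_pos: [452.4, -343.9, 142.4]
tcp_rot: [-3.14, 0.002, 0.245]
contact_force: [-0.8, 0.3, -1.7]
gripper_width: 59.2
gripper_force: 54.5
time_s: 15.13
eef_pos: [452.4, -344.0, 142.6]
tcp_rot: [-3.141, 0.002, -0.095]
contact_force: [-0.2, -0.5, -2.5]
gripper_width: 59.4
gripper_force: 54.5
t 15.13 tcp [ 452.4 -344.   142.6] rpy [-1.8e+02  1.0e-01 -5.4e+00] grasp fix xyz [479.5  95.  147.6] F [-0.2 -0.5 -2.5] w 59.4 gf 54.5
shift [ 2.3 -2.2 -2.4] turn [-0.   0.1  1.3]
```

```bash
python3 -m pendant '[[[2,-2,15],[0,0,1.3],0.3],[[0,0,28],[0,0,0],0.3],[[0,0,28],[0,0,0],0.3],[[0,0,25],[0,0,0],0.3],[[0,0,15],[0,0,0],0.3],[[0,0,7],[0,0,0],0.3],[[0,0,3],[0,0,0],0.3],[[0,0,0],[0,0,0],0.3],[[0,0,0],[0,0,0],0.3]]'
python3 - <<'E'
from h import *
delta([455,-342,16.5],-6.7,True)
p=eyes.get_image('wrist'); save(p,'w6.png')
E
```

```text
time_s: 16.03
eef_pos: [455.2, -343.7, 23.4]
tcp_rot: [3.141, -0.001, -0.121]
contact_force: [0.7, 0.4, -1.8]
gripper_width: 59.4
gripper_force: 54.5
t 16.03 tcp [ 455.2 -343.7   23.4] rpy [ 1.799e+02 -1.000e-01 -6.900e+00] grasp fix xyz [478.3  97.5  28.4] F [ 0.7  0.4 -1.8] w 59.4 gf 54.5
shift [-0.4 -1.6  6.9] turn [ 0.1 -0.1 -0.2]
```

View pics/w6.png

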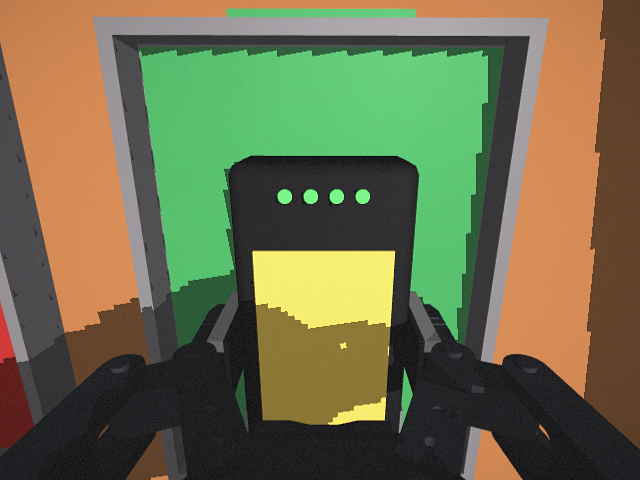

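The pack is level over the green tray, aligned with the walls and central (between u≈150 and 490). I lower slowly until it touches.

```bash
python3 -m pendant '[[[0,-1,2],[0,0,0],0.3],[[0,0,2],[0,0,0],0.3],[[0,0,1],[0,0,0],0.3],[[0,0,0],[0,0,0],0.3]]'
python3 -m pendant '[[[0,0,0.7],[0,0,0],0.3],[[0,0,0],[0,0,0],0.3]]'
python3 -m pendant '[[[0,0,0.7],[0,0,0],0.3],[[0,0,0],[0,0,0],0.3]]'
```

```text
time_s: 16.42
eef_pos: [454.9, -341.7, 17.4]
tcp_rot: [-3.141, -0.0, -0.121]
contact_force: [-0.0, -0.6, -2.6]
gripper_width: 59.4
gripper_force: 54.5
time_s: 16.58
eef_pos: [454.8, -342.0, 16.7]
tcp_rot: [3.142, 0.0, -0.121]
contact_force: [-0.2, 1.2, -1.9]
gripper_width: 59.0
gripper_force: 54.5
time_s: 16.75
eef_pos: [454.9, -342.0, 16.6]
tcp_rot: [-3.141, -0.001, -0.121]
contact_force: [-1.3, 1.3, 2.8]
gripper_width: 59.0
gripper_force: 55.2
```

```bash
python3 -m pendant '[[[0,0,0],[0,0,0],-0.45],[[0,0,0],[0,0,0],-0.6],[[0,0,0],[0,0,0],-0.75],[[0,0,0],[0,0,0],-0.75],[[0,0,0],[0,0,0],-0.75]]' 20
python3 -m pendant '[[[0,0,-5],[0,0,0],-0.75],[[0,0,-10],[0,0,0],-0.75],[[0,0,-25],[0,0,0],-0.75],[[0,0,-30],[0,0,0],-0.75],[[0,0,-35],[0,0,0],-0.75],[[0,0,-35],[0,0,0],-0.75],[[0,0,0],[0,0,0],-0.75],[[0,0,0],[0,0,0],-0.75]]'
python3 - <<'E'
from h import *
state()
p=eyes.get_image('wrist'); s=eyes.get_image('scene')
for pp in (p,s):
 for t in ['pack','green_tray','handle_grip','handle_open']:
  for d in nets.landmark_of(pp,t)[:3]: print(t,np.round(d['at'],0),round(d['score'],2))
a=cv2.resize(p['color'],(400,300)); b=cv2.resize(s['color'][190:320,140:460],(800,300)[:2]); b=cv2.resize(s['color'][190:320,140:460],(738,300))
cv2.imwrite('pics/end.png',np.vstack([np.pad(a,((0,0),(0,338),(0,0))),b])[:,:,::-1])
E
```

```text
time_s: 17.17
eef_pos: [454.8, -342.1, 16.0]
tcp_rot: [3.141, -0.0, -0.121]
contact_force: [-0.9, -0.1, 0.5]
gripper_width: 75.0
gripper_force: 0.0
time_s: 17.83
eef_pos: [455.9, -343.0, 159.0]
tcp_rot: [3.139, -0.005, -0.121]
contact_force: [-0.7, -0.0, -0.3]
gripper_width: 74.6
gripper_force: 0.0
t 17.83 tcp [ 455.9 -343.   159. ] rpy [179.9  -0.3  -6.9] grasp fix xyz [477.5  97.9 164. ] F [-0.7 -0.  -0.3] w 74.6 gf 0.0
pack [ 467. -342.    7.] 0.93
pack [476. 397.   0.] 0.9
pack [ 460. -342.    6.] 0.73
pack [337. 461.  -2.] 0.7
green_tray [ 468. -342.    0.] 0.76
green_tray [542. 248. 138.] 0.31
handle_grip [544. 250. 138.] 0.74
handle_open [546. 247. 137.] 0.86
```

View pics/end.png

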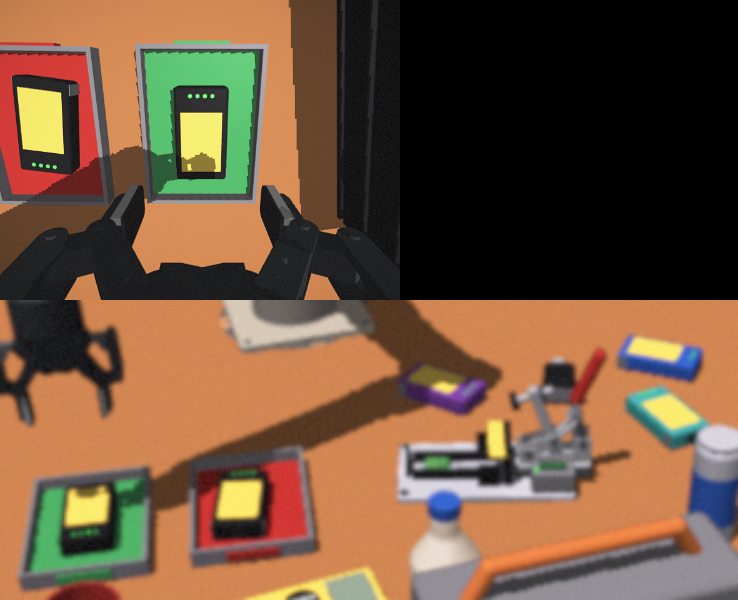

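The pack lies flat, label up, in the middle of the green tray. The clamp is still open, the spare is still in the red tray, and the gripper is clear, so I hand in.

```bash
python3 -c "
from cell import ctrl
print(ctrl.close_job())"
```

```text
the job is handed in; nothing more can be done
None
```

I opened the clamp and left it open, drew the pack out from under the lip and laid it flat, label up, in the green-lined tray; the job is handed in at about 18 s, but no pass or fail verdict came back.

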